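# Find the through-bored bush with a feeler pin and park it

### The arm

A 6-joint arm with a two-finger parallel gripper is mounted at the origin on a cart in front of the work surface, level with it; the furniture and walls round the work are solid. World frame = base frame: x ahead of the robot, y to its left, z up, the work surface at z = 0. Lengths are in mm, angles in rad, forces in N, time in s.
With the tool pointing down it reaches from about 325 to 775 mm from the base axis. Payload 5.5 kg.
Tool frame: the origin (TCP) lies where the fingers leave the gripper's body, on its centre line; the fingertips stand 73 mm ahead of it and the grasp point (between the pads) lies 54 mm ahead of it; z points along the fingers, y is the line along which they close (so a half turn about z gives the same grasp; the last joint's range is limited). The gripper opens to 85 mm and grips with 20 to 120 N. Pads are 22 mm wide; open, the fingers measure 114 mm over their backs; the gripper's body (76 mm by 85 mm) begins 54 mm behind the grasp point. The pads swing forward as they close: fully open they stand 13 mm farther back than shut.
Start: joints at [-0.057, 0.091, 1.231, -0, 1.82, -0.057], TCP at [600.014, -0.003, 303.875] pointing down, gripper open.
Joint ranges: [-2.87, 2.87], [-0.86, 2.18], [0.17, 2.46], [-1.51, 4.65], [0.06, 2.69], [-2.65, 2.65]. Speed limits (rad/s): [2.57, 2.57, 3.01, 3.14, 3.14, 3.14].

### API

Orientations are given as a unit quaternion [w, x, y, z].
In Python, from rig import ctrl gives the robot as it stands.
- The arm moves only by the tool move_arm, never from a script. Its argument "targets" is a list of rows, each a list of 7 numbers: the turn, a rotation vector about the tool's x, y, z in degrees, then the shift along the tool's x, y, z in cm, then the closure, from -1 (fully open) to 1 (shut). In form: [[wx, wy, wz, x, y, z, hand], ...]. A call has 1 to 8 rows; each row shifts and turns the commanded pose from where the row before left it, along the tool's axes as they then stand; what a row does not reach is not made up. A row lasts 1/8 s, in which the tool goes at most 62.5 mm and 10.7 degrees, less where a joint would pass 70% of its speed; a pose out of reach is approached as far as the arm can. A call with a gripper value outside its range is refused whole. The fingers move at their own pace and stop on an object; "grip_force" is the grip in N (left out, the last holds). Time passes only in rows, so rows that do not move let the fingers close. It gives the time, the measured TCP pose, the force, the opening and the grip force at its end, in the units of the state.
- ctrl.observe(): the state, without advancing time (a new reading comes with each control period).
- ctrl.camera(name): name is "scene" or "side" or "wrist"; returns a dict with "img" (400x640x3 uint8, red, green, blue), "K" (3x3 intrinsics, pixels), "camera_from_world" (4x4, takes a point from world to camera coordinates). Camera axes: x right, y down, z forward; pixel columns grow to the right and rows downward; lengths in mm; the calibration is good to about 2 mm. A picture is of the moment at which its call begins. There is no depth.
- ctrl.sign_off(): hands the job in; it is judged then, once.
The state is a dict: "time": time; "qpos": joint angles; "qd": joint speeds; "effort": joint torques, N m; "position": TCP position; "ee_rot": TCP orientation; "force": force on the tool from outside, world axes, zero at the start; "wrist_torque": the same for the moment, N m; "grip_width": opening from 0.0 (shut) to 1.0 (fully open); "grasp_force": force on a finger pad.
Only numpy, scipy, OpenCV 4.12 (cv2) and the standard library are available. Lean on these libraries where they do the work, as an engineer would, in place of code of your own. Each camera call takes 0.05 s, during which the arm holds its last target. There are 200 camera calls.

### The job

One of the three aluminium bushes is bored right through, the other two are blind. Take the red-handled pin from its stand and feel each bore to its bottom with it, going from the left bush to the right one; then slide the through-bored bush over the desk, without lifting it, into the wooden bay until it rests against the bay's back stop. Leave the pin standing in that bore, down to the desk, and the other bushes and the things around where they are.

Things in the scene. Friction and masses are not known exactly. Their poses are not given: they have to be found in the camera images.
- pin_grip (a point): centre of the grip of the feeler pin: red plastic with black bands, 26 mm wide, 41 mm high (20 mm above and below this point). The pin starts upright in its stand, tip at 6 mm above the desk
- pin_tip (a point): lower tip of the feeler pin, 115 mm below the centre of the grip, z along the pin towards the grip. Below the grip is a steel rod 14 mm wide, 94 mm long, with a short cone at the tip. 0.12 kg, 135 mm long over all
- pin_stand: fixed round dark wooden foot, 56 mm wide and 36 mm high, with a socket 18 mm wide in which the pin stands; origin at the centre of its underside
- bush_left: left one (largest y) of three in a row: round aluminium bush standing upright, 72 mm wide, 60 mm high, 0.3 to 0.6 kg, on a smooth nylon glide (about 1 N slides it), origin at the centre of its underside, z up. A 24 mm wide bore opens in its top: blind, it ends at a hidden floor 22 mm above the underside (38 mm deep); through, it stays 24 mm wide or more down to the desk (60 mm deep). 
- bush_middle: middle one of the row: same size, looks and origin as the left bush. Any one of the three can be the through one. Each holds a loose liner inside, which slides along with it but stays behind if the bush is lifted
- bush_right: right one (smallest y): same size, looks, liner and origin as the other two
- bay: fixed wooden fence 22 mm high on the desk, with a green floor, open toward its +x (away from the robot); inner width 96 mm, the back stop's inner face is 36 mm toward -x from the origin and the short side walls end 16 mm toward -x from it, so a bush can also come in aslant. Origin at desk height where the centre of a bush stands that touches the stop, midway between the walls
- spice_jar: small jar with green label and dark lid, 44 mm wide, 105 mm high, loose bystander at the left; origin at the centre of its underside
- jar: white jar with black lid, 74 mm wide, 96 mm high, loose bystander to the right of the blue pump; origin at the centre of its underside

How it is judged:
By the outcome, as a careful person would: the job done as asked, in the order asked, and still so for the second after the job is handed in, with the robot touching nothing.
It also fails if it takes over 61 s, if anything falls off the work surface, if the arm or the gripper's body presses on something with over 40 N, if the wrist force passes 120 N, or if a joint passes its speed limit or range.

## Working session

There is one attempt and no reset: what is moved stays moved. The work goes in short steps, Python scripts to look and compute and a tool call to move; the robot and the scene stay as the last step left them, time stands still between calls to the robot, and variables do not carry over. Pictures are saved under pics/ and viewed, at most 10 in all, crops included, and the job is handed in when it is done.

Besides the shell and the picture viewer there is one more tool, called after ">>>" as name([rows], argument=value, ...), one row to a line, values as JSON. move_arm: Moves the arm, as the interface text tells. Its arguments: {"type":"object","properties":{"targets":{"type":"array"},"grip_force":{"type":"number"}},"required":["targets"]}

```bash
mkdir -p pics; ls
python3 - <<'E'
from rig import ctrl
import cv2,numpy as np
o=ctrl.observe();print({k:np.round(v,3) for k,v in o.items()})
for n in("scene","side"):
    c=ctrl.camera(n);cv2.imwrite(f"pics/{n}0.png",c["img"][:,:,::-1]);np.savez(f"{n}0.npz",**c);print(np.round(c["K"],1),np.round(c["camera_from_world"],3))
E
```

```text
pics
{'time': np.float64(0.0), 'qpos': array([-0.057,  0.092,  1.232, -0.   ,  1.82 , -0.057]), 'qd': array([ 0.   ,  0.   ,  0.002, -0.001,  0.   ,  0.002]), 'effort': array([ 2.0000e-03, -4.5874e+01, -4.1802e+01,  0.0000e+00,  1.2000e-02,
       -0.0000e+00]), 'position': array([ 5.99848e+02, -9.00000e-03,  3.02735e+02]), 'ee_rot': array([-0.001,  0.707,  0.707, -0.001]), 'force': array([ 0.141, -0.308, -0.736]), 'wrist_torque': array([ 0.   ,  0.052, -0.05 ]), 'grasp_force': np.float64(0.0), 'grip_width': np.float64(0.997)}
[[437.7   0.  323.2]
 [  0.  437.7 201.3]
 [  0.    0.    1. ]] [[ 7.34000e-01 -6.79000e-01  8.00000e-03 -3.23350e+02]
 [-3.00000e-01 -3.35000e-01 -8.93000e-01  2.77572e+02]
 [ 6.09000e-01  6.53000e-01 -4.49000e-01  7.89720e+02]
 [ 0.00000e+00  0.00000e+00  0.00000e+00  1.00000e+00]]
[[361.4   0.  322.4]
 [  0.  361.4 198.8]
 [  0.    0.    1. ]] [[-9.980000e-01  5.500000e-02 -1.100000e-02  4.930840e+02]
 [ 3.900000e-02  5.350000e-01 -8.440000e-01  2.776900e+01]
 [-4.100000e-02 -8.430000e-01 -5.360000e-01  1.030292e+03]
 [ 0.000000e+00  0.000000e+00  0.000000e+00  1.000000e+00]]
```

View pics/scene0.png

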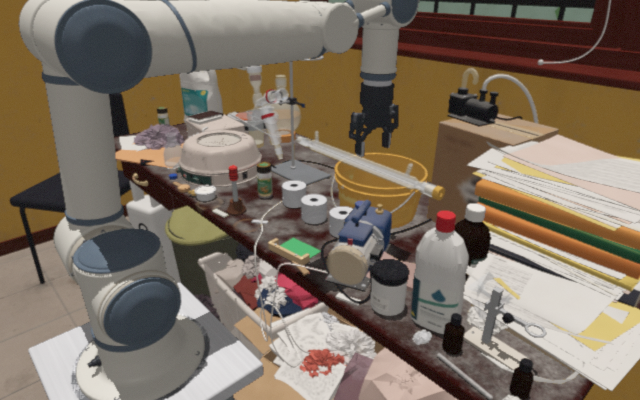

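View pics/side0.png

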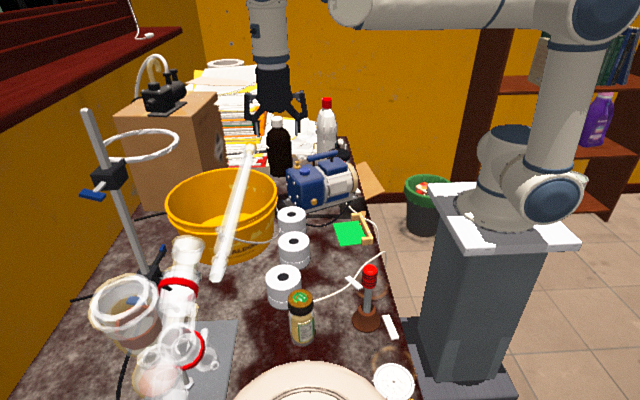

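The scene view shows the pin at (235,185), bushes at (294,193), (314,208) and (340,220), and the green bay at (300,248). In the side view the bushes are at (283,285), (294,247) and (292,220), the pin grip at (370,275), the bay at (350,233), with the spice jar at (302,318) and a yellow basket and glass tube behind the bushes.

```bash
cat > h.py <<'E'
import numpy as np,cv2
def ray(c,u,v):
    T=c["camera_from_world"];R=T[:3,:3];o=-R.T@T[:3,3]
    return o,R.T@np.linalg.inv(c["K"])@np.array([u,v,1.])
def onz(c,u,v,z):
    o,d=ray(c,u,v);return (o+d*(z-o[2])/d[2])[:2].round(1)
def proj(c,p):
    T=c["camera_from_world"];q=c["K"]@(T[:3,:3]@np.array(p,float)+T[:3,3]);return (q[:2]/q[2]).round(1)
def tri(c1,p1,c2,p2):
    (o1,d1),(o2,d2)=ray(c1,*p1),ray(c2,*p2)
    s=np.linalg.lstsq(np.c_[d1,-d2],o2-o1,rcond=None)[0];a=o1+d1*s[0];b=o2+d2*s[1];return ((a+b)/2).round(1),np.linalg.norm(a-b).round(1)
def blobs(m,mn=15):
    n,l,s,c=cv2.connectedComponentsWithStats(m.astype(np.uint8));return [(c[i].round(1),s[i]) for i in range(1,n) if s[i][4]>=mn]
E
python3 - <<'E'
from h import *
from rig import ctrl
w=ctrl.camera("wrist");np.savez("wrist0.npz",**w);cv2.imwrite("pics/wrist0.png",w["img"][:,:,::-1])
for n,box in(("scene",(210,150,380,280)),("side",(250,190,410,340))):
    c=np.load(n+"0.npz");im=c["img"];x0,y0,x1,y1=box
    hsv=cv2.cvtColor(im,cv2.COLOR_RGB2HSV);H,S,V=cv2.split(hsv)
    M=np.zeros(H.shape,bool);M[y0:y1,x0:x1]=1
    red=((H<6)|(H>174))&(S>180)&(V>120)&M
    gr=(H>50)&(H<75)&(S>180)&(V>100)&M
    dk=(V<70)&M
    print(n)
    for b in blobs(red,20):print("red",b,onz(c,*b[0],121))
    for b in blobs(gr,40):
        print("green",b,onz(c,*b[0],0))
        cs=max(cv2.findContours(gr.astype(np.uint8),0,2)[0],key=cv2.contourArea)
        for p in cv2.boxPoints(cv2.minAreaRect(cs)):print("  c",p,onz(c,*p,0))
    for b in blobs(dk,12):
        if b[1][4]<150:print("dk",b,onz(c,*b[0],60))
    s=cv2.resize(im[y0:y1,x0:x1],None,fx=3.7 if n=="side" else 3.5,fy=3.7 if n=="side" else 3.5,interpolation=cv2.INTER_CUBIC)
    cv2.imwrite(f"pics/{n}0c.png",s[:,:,::-1])
E
```

```text
scene
dk (array([357.8, 151.7]), array([355, 150,   6,   5,  26], dtype=int32)) [940.5 358.7]
dk (array([265.2, 168.3]), array([257, 161,  18,  12,  95], dtype=int32)) [600.7 451.9]
dk (array([325.1, 165.2]), array([317, 163,  16,   6,  20], dtype=int32)) [764.9 342.2]
dk (array([244.5, 174.9]), array([243, 172,   4,   7,  25], dtype=int32)) [520.2 450.9]
dk (array([335.3, 194.5]), array([334, 193,   4,   4,  14], dtype=int32)) [634.5 159.5]
dk (array([292.7, 213. ]), array([283, 207,  18,  12, 144], dtype=int32)) [472.9 154. ]
dk (array([355.1, 221.6]), array([352, 219,   7,   7,  22], dtype=int32)) [561.7  12.3]
dk (array([314.6, 234.7]), array([300, 230,  29,  10, 148], dtype=int32)) [442.3  33.2]
dk (array([361.5, 240.4]), array([353, 231,  19,  15,  64], dtype=int32)) [507.2 -60.2]
side
red (array([369.6, 269.8]), array([363, 264,  14,  12, 133], dtype=int32)) [426.3 348.5]
red (array([369.1, 280.4]), array([363, 278,  13,   5,  34], dtype=int32)) [431.5 374.6]
red (array([368.8, 286.9]), array([363, 285,  12,   4,  20], dtype=int32)) [434.5 389.8]
green (array([348.5, 232.8]), 
[... 660 characters left out ...]
(array([376.6, 249.8]), array([375, 245,   5,   9,  25], dtype=int32)) [386.4 224.2]
dk (array([382.9, 269. ]), array([378, 255,  11,  29,  68], dtype=int32)) [384.5 284.6]
dk (array([282.5, 276.5]), array([278, 274,  10,   6,  51], dtype=int32)) [589.8 292.5]
dk (array([362. , 290.4]), array([359, 289,   6,   4,  13], dtype=int32)) [435.9 340. ]
dk (array([361.7, 303.4]), array([360, 298,   4,  12,  23], dtype=int32)) [441.2 371.7]
dk (array([371.5, 306.7]), array([370, 304,   4,   7,  15], dtype=int32)) [424.5 380.5]
dk (array([381.7, 325.6]), array([376, 317,  12,  16,  63], dtype=int32)) [414.  422.7]
dk (array([324.6, 336.1]), array([312, 324,  28,  16, 130], dtype=int32)) [513.7 437.6]
```

View pics/side0c.png

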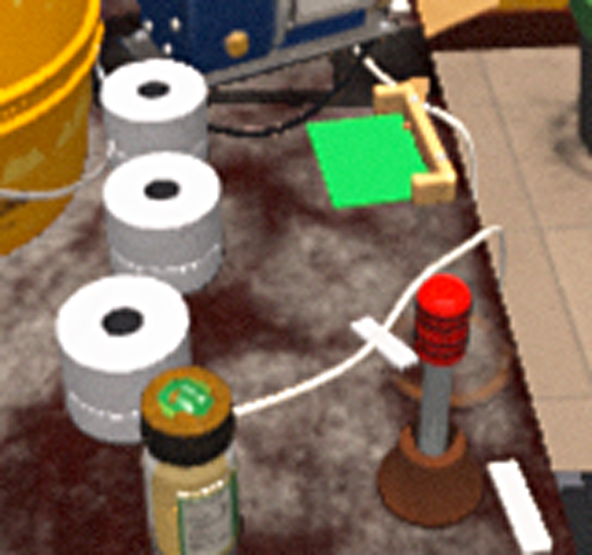

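View pics/wrist0.png

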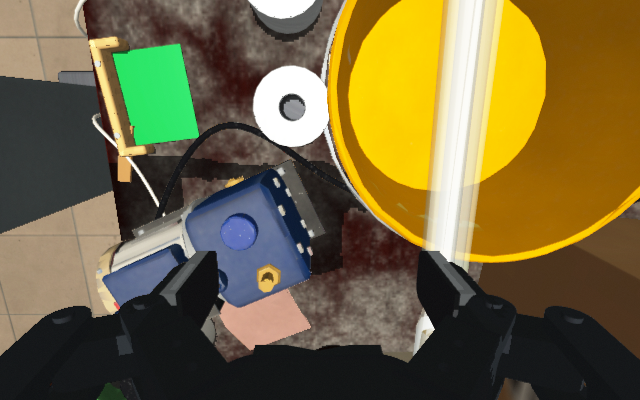

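The side crop shows clear bores, the pin in its stand (grip at crop (442,320)) and the bay opening toward +x. The wrist view shows the right bush bore at (292,107), the bay floor at (155,95), the pump at (225,245) and the basket edge close to the right bush.

Run:
```python
from h import *
S,A,W=[np.load(n+"0.npz") for n in("scene","side","wrist")]
print("wristcam",ray(W,0,0)[0].round(1),W["K"][0,0])
print("tri pin grip",tri(S,(234,174),A,(369.5,275)))
hsv=cv2.cvtColor(S["img"],cv2.COLOR_RGB2HSV);H,s,V=cv2.split(hsv)
m=((H<10)|(H>170))&(s>120)&(V>90);M=np.zeros_like(m);M[155:190,220:250]=1
for b in blobs(m&M,4):print("scene red",b)
print("bushR wrist",onz(W,292,107,60),"outline",onz(W,291,106,60))
for p in((114,57),(181,44),(198,136),(132,146)):print("green W",onz(W,*p,0))
for p in((91,40),(112,37),(117,151),(146,146)):print("wall W z22",onz(W,*p,22))
print("tube",tri(S,(303,141),A,(217,272)),tri(S,(433,190),A,(250,152)))
print("rim near: ",[onz(W,*p,z) for z in(100,130) for p in((330,90),(345,190),(345,0))])
print("rim side",tri(S,(336,170),A,(278,190)))
print("pump top",[onz(W,*p,110) for p in((270,168),(312,265),(185,210))])
```

```text
wristcam [600.8  65.4 372.6] 331.60337127188336
tri pin grip (array([428.4, 358.7, 118.4]), np.float64(0.8))
scene red (array([232.6, 170.4]), array([229, 165,   9,  11,  72], dtype=int32))
scene red (array([233.3, 178.5]), array([230, 177,   8,   4,  21], dtype=int32))
bushR wrist [577.   69.1] outline [576.1  70. ]
green W [387.5 120.2]
green W [458.9 132.6]
green W [467.7  39. ]
green W [392.9  28.1]
wall W z22 [380.2 132.3]
wall W z22 [401. 135.]
wall W z22 [388.6  25. ]
wall W z22 [419.9  30.3]
tube (array([691.4, 368.7, 153. ]), np.float64(2.5)) (array([ 692.4, -116.9,  150.3]), np.float64(6.8))
rim near:  [array([610. ,  81.4]), array([623.4,   1.2]), array([620.4, 144.1]), array([609. ,  79.7]), array([620.9,   8.2]), array([618.2, 135.4])]
rim side (array([598.3, 120.8, 159.1]), np.float64(3.3))
pump top [array([562.2,  21.6]), array([595.4, -63.1]), array([490.6, -13.5])]
```

>>> move_arm([
  [0,0,0,4.6,-1.2,-0.6,-1],
  [0,0,0,4.6,-1.2,-0.6,-1],
  [0,0,0,4.6,-1.2,-0.6,-1],
  [0,0,0,4.6,-1.2,-0.6,-1],
  [0,0,0,4.6,-1.2,-0.6,-1],
  [0,0,0,0,0,0,-1],
])

```text
time: 0.9
position: [539.0, 232.9, 334.1]
ee_rot: [-0.0, 0.705, 0.709, 0.0]
force: [0.6, -1.6, 0.1]
grip_width: 0.999
grasp_force: 0.0
```

Run:
```python
from h import *
from rig import ctrl
w=ctrl.camera("wrist");np.savez("wrist1.npz",**w);cv2.imwrite("pics/wrist1.png",w["img"][:,:,::-1])
S,A=[np.load(n+"0.npz") for n in("scene","side")]
print("rim centre",tri(S,(381,181),A,(222,199)))
print(ctrl.observe()["position"].round(1),[ (n,proj(w,p)) for n,p in dict(L=(590,292,60),M=(570,180,60),pin=(428,359,121)).items()])
```

```text
rim centre (array([736.7,  73.6, 106.5]), np.float64(14.4))
[539.5 231.3 333.7] [('L', array([367.8, 118.2])), ('M', array([345.1, 223.6])), ('pin', array([174.5,  30. ]))]
```

View pics/wrist1.png

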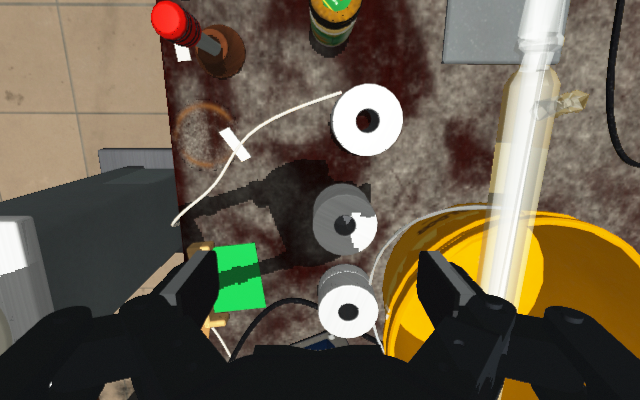

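Wrist view: left bore at (367,120), middle at (345,224), right at (348,312); red grip at (175,20), stand at (220,50), green bay floor at (240,275).

Run:
```python
from h import *
w=np.load("wrist1.npz");A=np.load("side0.npz");S=np.load("scene0.npz")
H,s,V=cv2.split(cv2.cvtColor(w["img"],cv2.COLOR_RGB2HSV))
for n,(u,v) in dict(L=(367,120),M=(345,224),R=(348,312)).items():
    M=np.zeros(H.shape,bool);M[v-18:v+18,u-18:u+18]=1
    for b in blobs((V<75)&M,40):print(n,b[0],b[1][4],onz(w,*b[0],60), "cf",onz(w,*b[0],55))
red=((H<6)|(H>174))&(s>150)&(V>110)
for b in blobs(red,80):print("red",b,onz(w,*b[0],121))
r=max(blobs(red,80),key=lambda b:b[1][4])[0]
print("tri",tri(w,r,A,(369.5,274)),tri(w,r,S,(233,173)))
br=(H>3)&(H<14)&(s>90)&(V>50)&(V<170);M=np.zeros(H.shape,bool);M[20:80,190:250]=1
for b in blobs(br&M,80):print("stand",b,onz(w,*b[0],18))
g=(H>50)&(H<75)&(s>180)&(V>60)
cs=max(cv2.findContours(g.astype(np.uint8),0,2)[0],key=cv2.contourArea)
for p in cv2.approxPolyDP(cs,4,True)[:,0]:print("g",p,onz(w,*p,0))
```

```text
L [367.1 120.3] 406 [589.4 289.9] cf [590.1 289.8]
M [343.7 226.1] 292 [568.6 177.1] cf [569.  175.3]
R [347.8 311.6] 246 [576.   70.5] cf [576.6  67.2]
red (array([168. ,  19.2]), array([ 151,    0,   35,   39, 1078], dtype=int32)) [423.8 366.5]
tri (array([428.2, 365. , 127.6]), np.float64(3.1)) (array([426.4, 364.4, 121.5]), np.float64(5.6))
stand (array([228. ,  46.6]), array([ 201,   24,   45,   54, 1147], dtype=int32)) [443.1 365.1]
stand (array([198.3,  65.4]), array([190,  45,  29,  35, 374], dtype=int32)) [409.6 346.2]
g [254 243] [457.1 132.1]
g [212 250] [401.4 121.9]
g [220 282] [408.6  75.4]
g [215 311] [398.5  30.8]
g [265 306] [468.  39.]
```

>>> move_arm([
  [0,0,-10,4.4,-3.7,0,-1],
  [0,0,0,4.5,-2.85,0,-1],
  [0,0,0,4.5,-2.85,0,-1],
  [0,0,-10,0,0,1,-1],
  [0,0,-10,0,0,1,-1],
  [0,0,-10,0,0,1,-1],
  [0,0,-10,0,0,1,-1],
  [0,0,-10,0,0,1,-1],
])

```text
time: 1.95
position: [432.0, 351.5, 283.0]
ee_rot: [-0.0, 0.257, 0.966, -0.0]
force: [-0.7, -0.0, 0.6]
grip_width: 0.996
grasp_force: 0.0
```

>>> move_arm([
  [0,0,-10,0,0,1,-1],
  [0,0,-10,0,0,0.5,-1],
  [0,0,-10,0,0,0,-1],
  [0,0,0,0,0,0,-1],
])

```text
time: 2.45
position: [431.9, 351.7, 268.4]
ee_rot: [-0.0, 0.002, 1.0, -0.0]
force: [-1.0, 0.7, -0.2]
grip_width: 0.997
grasp_force: 0.0
```

Run:
```python
from h import *
from rig import ctrl
w=ctrl.camera("wrist");np.savez("wrist2.npz",**w);cv2.imwrite("pics/wrist2.png",w["img"][:,:,::-1])
o=ctrl.observe();print(o["position"].round(1),o["ee_rot"].round(3),o["qpos"].round(2),proj(w,(427,363,141)))
H,s,V=cv2.split(cv2.cvtColor(w["img"],cv2.COLOR_RGB2HSV))
red=((H<6)|(H>174))&(s>150)&(V>110)
for b in blobs(red,80):print("red",b,onz(w,*b[0],141))
```

```text
[431.8 351.9 268.6] [-0.     0.002  1.    -0.   ] [ 0.62 -0.03  1.42 -0.    1.76 -0.94] [336.2 211.3]
red (array([334.7, 213.2]), array([ 316,  195,   39,   37, 1152], dtype=int32)) [428.2 362.1]
```

View pics/wrist2.png

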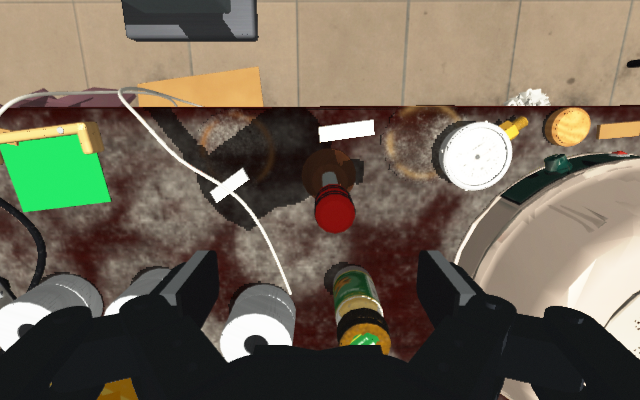

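The pin's red top is at (335,213), giving a grip axis at (428,362); the stand is just behind it. The fingers straddle nothing else.

>>> move_arm([
  [0,0,0,0.37,1.03,3,-1],
  [0,0,0,0,0,3,-1],
  [0,0,0,0,0,3,-1],
  [0,0,0,0,0,0,1],
  [0,0,0,0,0,0,1],
  [0,0,0,0,0,0,1],
  [0,0,0,0,0,0,1],
  [0,0,0,0,0,0,1],
], grip_force=60)

```text
time: 3.5
position: [428.2, 363.3, 181.0]
ee_rot: [0.001, 0.0, 1.0, 0.001]
force: [-0.7, -0.4, 5.8]
grip_width: 0.285
grasp_force: 58.8
```

>>> move_arm([
  [0,0,0,0,0,-1.5,1],
  [0,0,0,0,0,-4,1],
  [0,0,0,0,0,-5,1],
  [0,0,0,-4.05,-1.8,0,1],
  [0,0,0,-4.05,-1.8,0,1],
  [0,0,0,-4.05,-1.8,0,1],
  [0,0,0,-4.05,-1.8,0,1],
  [0,0,0,0,0,0,1],
])

```text
time: 4.5
position: [591.7, 289.1, 282.6]
ee_rot: [-0.001, 0.002, 1.0, -0.001]
force: [0.3, 0.3, -1.0]
grip_width: 0.284
grasp_force: 59.2
```

Run:
```python
from h import *
from rig import ctrl
o=ctrl.observe();p=o["position"];print(p.round(1),o["grip_width"],o["force"].round(1))
out=[]
for n in("wrist","side","scene"):
    c=ctrl.camera(n);np.savez(n+"3.npz",**c)
    t=p-[0,0,175];u,v=proj(c,t).astype(int);print(n,"tip",u,v,"grip",proj(c,p-[0,0,60]))
    u=np.clip(u,50,590);v=np.clip(v,60,340)
    out.append(cv2.resize(c["img"][v-60:v+60,u-45:u+45],(260,347),interpolation=cv2.INTER_CUBIC))
cv2.imwrite("pics/tip3.png",np.hstack(out)[:,:,::-1])
```

```text
[591.7 289.1 282.6] 0.2841704757780785 [ 0.3  0.3 -1. ]
wrist tip 317 199 grip [318.3 268.2]
side tip 279 257 grip [275.1 208.5]
scene tip 294 169 grip [293.7 132.3]
```

View pics/tip3.png

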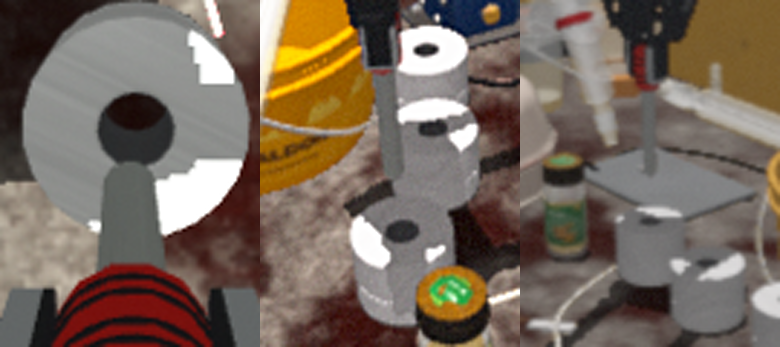

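The tip shows at wrist (317,195), side (280,259) and scene (293,170), right where predicted, so the pin hangs straight. The left bore is at wrist (319,183).

Run:
```python
from h import *
W,A,S=[np.load(n+"3.npz") for n in("wrist","side","scene")]
print("tip",tri(W,(317,195.4),A,(279.7,259.3)),tri(A,(279.7,259.3),S,(293.3,169.6)))
g=cv2.cvtColor(W["img"],cv2.COLOR_RGB2GRAY)
# bore from side & wrist
print("bore wrist",onz(W,319.2,183.5,60), "outer", onz(W,272+135/2.89,139+128/2.89,60))
print("bore side",onz(A,234+(402-260)/2.89,197+231/2.89,60))
```

```text
tip (array([591.2, 288.2, 101.8]), np.float64(2.7)) (array([591.5, 294.3, 107.2]), np.float64(0.9))
bore wrist [589.3 290.3] outer [589.1 289.9]
bore side [588.5 293.8]
```

>>> move_arm([
  [0,0,0,0.2,0.1,2,1],
  [0,0,0,0,0,2,1],
  [0,0,0,0,0,1.5,1],
  [0,0,0,0,0,1.2,1],
  [0,0,0,0,0,0.8,1],
  [0,0,0,0,0,0,1],
])

```text
time: 5.4
position: [587.4, 291.9, 208.2]
ee_rot: [-0.001, 0.0, 1.0, -0.0]
force: [0.1, 0.2, -0.9]
grip_width: 0.284
grasp_force: 59.1
```

>>> move_arm([
  [0,0,0,0,0,0.4,1],
  [0,0,0,0,0,0.4,1],
  [0,0,0,0,0,0.4,1],
  [0,0,0,0,0,0.2,1],
  [0,0,0,0,0,0,1],
])

```text
time: 6.02
position: [587.5, 292.0, 194.6]
ee_rot: [-0.0, 0.0, 1.0, -0.0]
force: [0.3, 0.3, -1.3]
grip_width: 0.287
grasp_force: 59.1
```

>>> move_arm([
  [0,0,0,0,0,0.5,1],
  [0,0,0,0,0,0.5,1],
  [0,0,0,0,0,0.4,1],
  [0,0,0,0,0,0.3,1],
  [0,0,0,0,0,0,1],
])

```text
time: 6.65
position: [587.4, 292.0, 177.4]
ee_rot: [-0.0, -0.0, 1.0, -0.0]
force: [-0.3, -0.6, -1.5]
grip_width: 0.285
grasp_force: 59.1
```

>>> move_arm([
  [0,0,0,0,0,0.2,1],
  [0,0,0,0,0,0.2,1],
  [0,0,0,0,0,0,1],
])

```text
time: 7.02
position: [587.8, 292.1, 175.1]
ee_rot: [0.001, 0.0, 1.0, 0.0]
force: [-0.1, 0.1, 4.7]
grip_width: 0.284
grasp_force: 59.7
```

Contact at tip height ≈0: the left bush is the through one. On to the middle bush, as asked.

>>> move_arm([
  [0,0,0,0,0,-3,1],
  [0,0,0,0,0,-3.5,1],
  [0,0,0,0,0,-3,1],
  [0,0,0,0.7,-3.8,0,1],
  [0,0,0,0.7,-3.8,0,1],
  [0,0,0,0.6,-3.7,0,1],
  [0,0,0,0,0,0,1],
])

```text
time: 7.9
position: [567.5, 176.9, 268.9]
ee_rot: [0.0, 0.002, 1.0, -0.0]
force: [-0.2, 0.4, -1.2]
grip_width: 0.284
grasp_force: 59.4
```

```bash
cat > look.py <<'E'
import sys
from h import *
from rig import ctrl
def look(k,b):
    o=ctrl.observe();p=o["position"];print(p.round(1),o["force"].round(1));out=[]
    for n in("wrist","side"):
        c=ctrl.camera(n);np.savez(f"{n}{k}.npz",**c)
        u,v=proj(c,[*b,60]).astype(int);print(n,"bore px",u,v,"tip px",proj(c,p-[0,0,175]))
        H,s,V=cv2.split(cv2.cvtColor(c["img"],cv2.COLOR_RGB2HSV));M=np.zeros(H.shape,bool);r=45 if n=="wrist" else 25
        M[max(v-r,0):v+r,u-r:u+r]=1
        for q in blobs((V<75)&(s<110)&M,15):print(" dark",q[0],q[1],onz(c,*q[0],60))
        v=np.clip(v,50,350);out.append(cv2.resize(c["img"][v-50:v+50,u-50:u+50],(360,360),interpolation=cv2.INTER_CUBIC))
    cv2.imwrite(f"pics/look{k}.png",np.hstack(out)[:,:,::-1])
E
python3 -c "
from look import *
look(4,(569,178.5))"
```

```text
[567.5 176.9 268.9] [-0.2  0.4 -1.2]
wrist bore px 319 190 tip px [317.8 199.2]
 dark [282.  162.8] [274 145  35  60 644] [544.5 146.8]
 dark [318.8 188.6] [305 178  28  24 436] [567.  177.8]
side bore px 293 240 tip px [293.4 227.9]
 dark [312.4 243. ] [306 223  12  40 273] [526.3 191.1]
 dark [293.2 241. ] [289 239  10   5  43] [569.7 181. ]
```

View pics/look4.png

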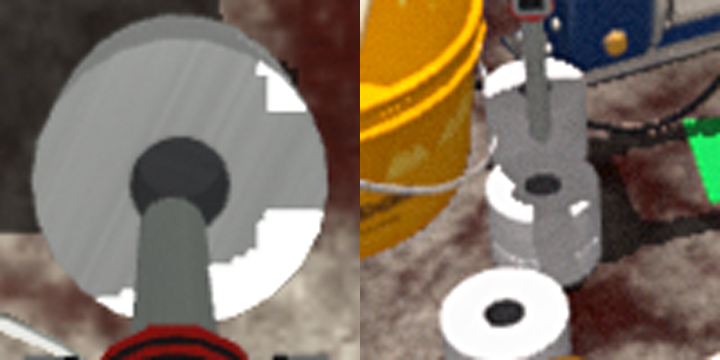

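The tip hangs over the middle bore (crop (180,183) wrist, (542,184) side); the tip and bore agree within about 2 mm.

>>> move_arm([
  [0,0,0,-0.05,0.15,2,1],
  [0,0,0,0,0,1.8,1],
  [0,0,0,0,0,1.5,1],
  [0,0,0,0,0,1,1],
  [0,0,0,0,0,0.4,1],
  [0,0,0,0,0,0,1],
])

```text
time: 8.75
position: [568.1, 180.5, 201.9]
ee_rot: [0.0, 0.0, 1.0, 0.0]
force: [0.3, -0.9, -0.7]
grip_width: 0.286
grasp_force: 59.4
```

>>> move_arm([
  [0,0,0,0,0,0.2,1],
  [0,0,0,0,0,0.2,1],
  [0,0,0,0,0,0,1],
])

```text
time: 9.12
position: [568.1, 180.5, 197.9]
ee_rot: [0.0, 0.0, 1.0, -0.0]
force: [0.3, 0.8, -1.3]
grip_width: 0.285
grasp_force: 59.4
```

>>> move_arm([
  [0,0,0,0,0,0.15,1],
  [0,0,0,0,0,0.1,1],
  [0,0,0,0,0,0,1],
])

```text
time: 9.5
position: [568.3, 180.6, 196.6]
ee_rot: [0.001, 0.0, 1.0, 0.0]
force: [-0.9, -0.6, 5.1]
grip_width: 0.284
grasp_force: 60.1
```

Middle is blind (floor at about 22 mm). Next, the right bush.

>>> move_arm([
  [0,0,0,0,0,-2.5,1],
  [0,0,0,0,0,-3,1],
  [0,0,0,0,0,-1.8,1],
  [0,0,0,-0.3,-3.6,0,1],
  [0,0,0,-0.3,-3.6,0,1],
  [0,0,0,-0.2,-3.6,0,1],
  [0,0,0,0,0,0,1],
])

```text
time: 10.38
position: [576.1, 70.3, 267.6]
ee_rot: [-0.001, 0.002, 1.0, -0.0]
force: [-0.9, 0.9, -0.8]
grip_width: 0.287
grasp_force: 59.5
```

```bash
python3 -c "
from look import *
look(5,(576.5,70.5))"
```

```text
[576.1  70.3 267.6] [-0.9  0.9 -0.8]
wrist bore px 318 190 tip px [317.7 199.5]
 dark [280.  165.7] [273 145  31  67 600] [555.1  38.6]
 dark [351.8 155.4] [346 145  12  23 129] [546.7  98.9]
 dark [316.1 200. ] [303 176  28  56 882] [585.2  68.8]
side bore px 291 213 tip px [290.5 202.6]
 dark [309.6 223.7] [306 211  10  24 156] [530.8 117.4]
 dark [291. 214.] [287 212   9   5  33] [576.6  72.8]
```

>>> move_arm([
  [0,0,0,0,0,2,1],
  [0,0,0,0,0,1.8,1],
  [0,0,0,0,0,1.4,1],
  [0,0,0,0,0,1,1],
  [0,0,0,0,0,0.4,1],
  [0,0,0,0,0,0,1],
])

```text
time: 11.22
position: [576.1, 72.5, 202.4]
ee_rot: [0.0, 0.0, 1.0, 0.0]
force: [0.1, -0.1, -0.8]
grip_width: 0.288
grasp_force: 59.5
```

>>> move_arm([
  [0,0,0,0,0,0.2,1],
  [0,0,0,0,0,0.2,1],
  [0,0,0,0,0,0,1],
])

```text
time: 11.6
position: [576.0, 72.5, 198.3]
ee_rot: [-0.0, 0.0, 1.0, 0.0]
force: [0.6, -0.3, -1.5]
grip_width: 0.283
grasp_force: 59.5
```

>>> move_arm([
  [0,0,0,0,0,0.15,1],
  [0,0,0,0,0,0.15,1],
  [0,0,0,0,0,0,1],
])

```text
time: 11.98
position: [576.4, 72.6, 196.6]
ee_rot: [0.001, -0.0, 1.0, 0.0]
force: [-0.8, -0.4, 4.0]
grip_width: 0.286
grasp_force: 60.2
```

Right is blind too. Back over the left bush by the same commanded offsets.

>>> move_arm([
  [0,0,0,0,0,-3,1],
  [0,0,0,0,0,-4.3,1],
  [0,0,0,-0.23,4.39,0,1],
  [0,0,0,-0.23,4.39,0,1],
  [0,0,0,-0.23,4.39,0,1],
  [0,0,0,-0.23,4.39,0,1],
  [0,0,0,-0.23,4.39,0,1],
  [0,0,0,0,0,0,1],
])

```text
time: 12.98
position: [586.9, 295.0, 266.8]
ee_rot: [-0.001, -0.002, 1.0, 0.0]
force: [0.2, -0.6, -2.1]
grip_width: 0.283
grasp_force: 59.6
```

```bash
python3 -c "
from look import *
look(6,(589,291))"
```

```text
[586.9 295.  266.8] [ 0.2 -0.6 -2.1]
wrist bore px 312 192 tip px [317.6 199.8]
 dark [272.8 179.5] [267 147  34  60 242] [577.6 257. ]
 dark [267.9 155.4] [267 152   3   7  18] [557.2 253.5]
 dark [276.5 154.4] [272 152  10   8  29] [556.3 260.7]
 dark [347.9 165.7] [342 159  10  18  90] [565.6 320.4]
 dark [309.5 192.6] [298 180  28  26 290] [588.9 288.1]
side bore px 282 276 tip px [282.8 265.5]
 dark [271.8 265.8] [265 261  14  12  52] [613.3 259.7]
 dark [301.8 275.1] [299 267   8  18  28] [551.  291.1]
 dark [282.6 276.7] [277 273  12   8  69] [589.6 293.1]
```

>>> move_arm([
  [0,0,0,-0.1,-0.3,0,1],
  [0,0,0,0,0,1.9,1],
  [0,0,0,0,0,1.5,1],
  [0,0,0,0,0,1.5,1],
  [0,0,0,0,0,1.5,1],
  [0,0,0,0,0,1.2,1],
  [0,0,0,0,0,0.6,1],
  [0,0,0,0,0,0,1],
])

```text
time: 14.08
position: [588.4, 289.0, 185.9]
ee_rot: [-0.0, -0.0, 1.0, -0.0]
force: [0.1, 0.9, -1.0]
grip_width: 0.283
grasp_force: 59.6
```

Left bush confirmed through; pin is back in it, tip about 11 mm above the desk. Slide it out on a path clear of the middle bush.

>>> move_arm([
  [0,0,0,0.6,-0.3,0.4,1],
  [0,0,0,1.4,-0.6,0,1],
  [0,0,0,1.5,-0.7,0,1],
  [0,0,0,1.5,-0.7,0,1],
  [0,0,0,1.5,-0.7,0,1],
  [0,0,0,1.4,-0.7,0,1],
  [0,0,0,0.6,-0.5,0,1],
  [0,0,0,0,0,0,1],
])

```text
time: 15.08
position: [503.4, 246.7, 182.9]
ee_rot: [0.0, 0.0, 1.0, 0.0]
force: [0.2, 0.5, -1.1]
grip_width: 0.285
grasp_force: 59.6
```

>>> move_arm([
  [0,0,0,0.8,-1.4,0,1],
  [0,0,0,0.9,-1.4,0,1],
  [0,0,0,0.8,-1.4,0,1],
  [0,0,0,0.8,-1.5,0,1],
  [0,0,0,0.2,-1.6,0,1],
  [0,0,0,0.1,-1.6,0,1],
  [0,0,0,0.1,-1.6,0,1],
  [0,0,0,0,0,0,1],
])

```text
time: 16.08
position: [466.5, 140.2, 182.1]
ee_rot: [-0.0, 0.001, 1.0, -0.001]
force: [-0.4, 0.6, -1.2]
grip_width: 0.286
grasp_force: 59.6
```

Run:
```python
from h import *
from rig import ctrl
o=ctrl.observe();p=o["position"];print(p.round(1),o["force"].round(1));out=[]
for n in("wrist","side"):
    c=ctrl.camera(n);np.savez(n+"7.npz",**c)
    H,s,V=cv2.split(cv2.cvtColor(c["img"],cv2.COLOR_RGB2HSV))
    g=(H>50)&(H<75)&(s>180)&(V>60)
    for q in blobs(g,200):
        print(n,q)
    cs=max(cv2.findContours(g.astype(np.uint8),0,2)[0],key=cv2.contourArea)
    for q in cv2.approxPolyDP(cs,3,True)[:,0]:print(" ",q,onz(c,*q,0))
    if n=="side":u,v=proj(c,[455,120,30]).astype(int);im=c["img"][v-60:v+60,u-75:u+75]
    else:im=c["img"][:300,:]
    out.append(cv2.resize(im,(400,int(400*im.shape[0]/im.shape[1])),interpolation=cv2.INTER_CUBIC))
h=max(i.shape[0] for i in out);out=[cv2.copyMakeBorder(i,0,h-i.shape[0],0,0,0) for i in out]
cv2.imwrite("pics/bay7.png",np.hstack(out)[:,:,::-1])
```

```text
[466.5 140.2 182.1] [-0.4  0.6 -1.2]
wrist (array([232.6, 156.8]), array([ 167,  106,  138,   95, 7710], dtype=int32))
  [167 107] [398.2  29.8]
  [188 200] [468.6  37.9]
  [267 191] [461.5 100.3]
  [280 171] [445.8 111. ]
  [304 153] [432.  129.6]
  [299 118] [406.3 126.3]
  [298 122] [409.1 125.5]
  [293 119] [407.  121.8]
  [200 143] [424.3  51.5]
  [195 117] [405.3  49.6]
  [190 117] [405.3  45.9]
  [195 115] [403.9  49.8]
  [195 107] [398.2  50.3]
side (array([356.3, 232.5]), array([347, 222,  18,  23, 223], dtype=int32))
  [347 222] [428.7  35.1]
  [352 227] [417.9  58.5]
  [352 244] [426.7 128.7]
  [360 243] [406.2 126.2]
  [364 234] [390.7  90.6]
  [358 222] [398.9  37.2]
```

View pics/bay7.png

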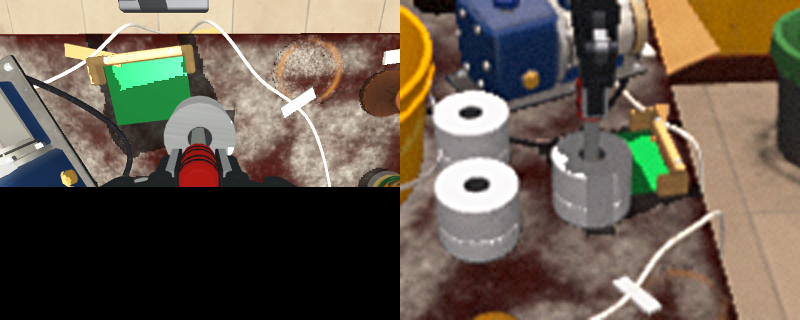

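The bush follows the pin at (466,140); the middle bush is untouched, and the bay mouth is clear (wrist crop (145,85)). Bay origin is about (426,80), yaw about 7°.

>>> move_arm([
  [0,0,0,0.1,-1.2,0,1],
  [0,0,0,0.1,-1.2,0,1],
  [0,0,0,0.1,-1.2,0,1],
  [0,0,0,0.1,-1.2,0,1],
  [0,0,0,0.2,-1.0,0,1],
  [0,0,0,0,0,0,1],
  [0,0,0,1,0,0,1],
  [0,0,0,1,-0.1,0,1],
])

```text
time: 17.18
position: [440.1, 83.2, 182.6]
ee_rot: [0.0, -0.0, 1.0, -0.0]
force: [1.9, -0.3, -1.4]
grip_width: 0.286
grasp_force: 59.7
```

>>> move_arm([
  [0,0,0,0.6,-0.1,0,1],
  [0,0,0,0.5,-0.1,0,1],
  [0,0,0,0,0,0,1],
])

```text
time: 17.55
position: [429.0, 81.0, 182.4]
ee_rot: [-0.0, -0.0, 1.0, -0.0]
force: [0.7, -0.1, -1.4]
grip_width: 0.279
grasp_force: 59.7
```

>>> move_arm([
  [0,0,0,0.3,-0.05,0,1],
  [0,0,0,0.3,0,0,1],
  [0,0,0,0,0,0,1],
])

```text
time: 17.92
position: [423.3, 80.5, 182.3]
ee_rot: [-0.0, 0.0, 1.0, -0.0]
force: [0.0, 0.8, -0.3]
grip_width: 0.281
grasp_force: 59.7
```

>>> move_arm([
  [0,0,0,0.2,0,0,1],
  [0,0,0,0.2,0,0,1],
  [0,0,0,0,0,0,1],
])

```text
time: 18.3
position: [419.9, 80.5, 182.6]
ee_rot: [0.001, 0.0, 1.0, 0.0]
force: [3.8, -1.2, -2.8]
grip_width: 0.28
grasp_force: 59.6
```

>>> move_arm([
  [0,0,0,0.2,0,0,1],
  [0,0,0,0,0,0,1],
])

```text
time: 18.55
position: [418.4, 80.5, 183.0]
ee_rot: [0.002, 0.0, 1.0, 0.0]
force: [6.1, -0.0, -0.9]
grip_width: 0.283
grasp_force: 59.7
```

The stop is felt (6 N at the pin, bush centre ≈423). Back off, lean the pin slightly toward the stop so it won't tip the other way, and lower it to the desk.

>>> move_arm([
  [0,0,0,-0.2,0,0,1],
  [0,-2.5,0,0.5,0,0,1],
  [0,-2.5,0,0.55,0,0,1],
  [0,0,0,0,0,0.4,1],
  [0,0,0,0,0,0.2,1],
  [0,0,0,0,0,0,1],
])

```text
time: 19.3
position: [409.8, 80.5, 176.0]
ee_rot: [0.043, 0.0, 0.999, -0.0]
force: [3.4, -0.1, 0.9]
grip_width: 0.289
grasp_force: 59.9
```

>>> move_arm([
  [0,0,0,0,0,0.15,1],
  [0,0,0,0,0,0.1,1],
  [0,0,0,0,0,0,1],
])

```text
time: 19.68
position: [410.0, 80.5, 174.3]
ee_rot: [0.044, 0.0, 0.999, 0.0]
force: [1.9, 0.1, 4.3]
grip_width: 0.284
grasp_force: 60.3
```

>>> move_arm([
  [0,0,0,0,0,0,0.2],
  [0,0,0,0,0,0,-0.3],
  [0,0,0,0,0,0,-1],
  [0,0,0,0,0,0,-1],
  [0,0,0,0,0,0,-1],
  [0,0,0,0,0,-2,-1],
  [0,0,0,0,0,-4,-1],
  [0,0,0,0,0,-5,-1],
], grip_force=20)

```text
time: 20.68
position: [399.7, 80.5, 283.4]
ee_rot: [0.042, 0.0, 0.999, -0.0]
force: [0.7, -0.3, 0.8]
grip_width: 1.003
grasp_force: 0.0
```

>>> move_arm([
  [0,0,0,0,0,-3,-1],
  [0,0,0,0,0,0,-1],
  [0,0,0,0,0,0,-1],
])

```text
time: 21.05
position: [397.5, 80.5, 312.1]
ee_rot: [0.043, 0.0, 0.999, -0.0]
force: [-0.5, 1.5, -0.7]
grip_width: 0.999
grasp_force: 0.0
```

Run:
```python
from h import *
from rig import ctrl
o=ctrl.observe();print(o["position"].round(1),o["force"].round(1),o["grip_width"]);out=[]
for n in("wrist","side","scene"):
    c=ctrl.camera(n);np.savez(n+"8.npz",**c)
    u,v=proj(c,[424,80,50]).astype(int);r=100 if n=="wrist" else 45
    u=np.clip(u,r,639-r);v=np.clip(v,r,399-r);print(n,u,v)
    out.append(cv2.resize(c["img"][v-r:v+r,u-r:u+r],(266,266),interpolation=cv2.INTER_CUBIC))
a=np.hstack(out);im=c["img"];sd=np.load("side8.npz")["img"]
b=np.hstack([cv2.resize(i,(399,249)) for i in(sd,im)])
cv2.imwrite("pics/end8.png",np.vstack([a,b])[:,:,::-1])
```

```text
[397.5  80.5 312.1] [-0.5  1.5 -0.7] 0.9994703849375648
wrist 317 180
side 351 216
scene 296 233
```

View pics/end8.png

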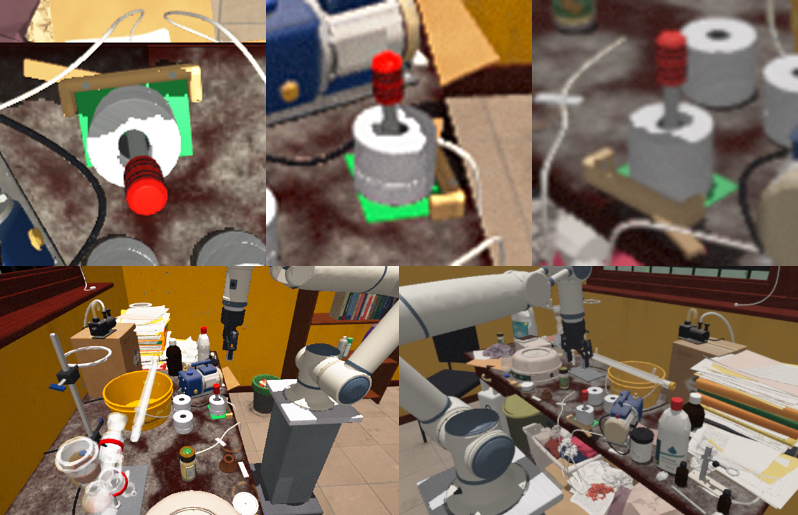

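The bush sits in the bay with the pin standing in it, leaning slightly; the other bushes and jars look unmoved. Checking the contact with the stop numerically.

Run:
```python
from h import *
w=np.load("wrist8.npz");print(ray(w,0,0)[0].round())
hsv=cv2.cvtColor(w["img"],cv2.COLOR_RGB2HSV)
for y in(60,78,82,98):
    print("y",y)
    for x in range(376,412,3):
        u,v=proj(w,(x,y-.0,22)).round().astype(int);print((x,onz(w,u,v,0)[0],tuple(int(k) for k in hsv[v,u])),end=" ")
    print()
for n in("side","scene"):
    c=np.load(n+"8.npz");H,s,V=cv2.split(cv2.cvtColor(c["img"],cv2.COLOR_RGB2HSV))
    for nm,b in dict(M=(568.5,178.5),R=(576.5,70.5),B=(424,80)).items():
        u,v=proj(c,[*b,60]).astype(int);M=np.zeros(H.shape,bool);M[v-6:v+7,u-9:u+10]=1
        print(n,nm,[onz(c,*q[0],60) for q in blobs((V<75)&M,8)])
# bush outline in the wrist image: low-saturation greys
H,s,V=cv2.split(hsv);m=(s<40)&(V>85);u,v=proj(w,(424,80,60)).astype(int);M=np.zeros(H.shape,bool);M[v-75:v+75,u-75:u+75]=1
for q in blobs(m&M,400):print(q,onz(w,*q[0],60))
for x,y in((390,80),(424,80),(390,44),(390,116)):print(proj(w,(x,y,60)))
for v0 in range(int(proj(w,(424,80,60))[1])-30,int(proj(w,(424,80,60))[1])+40,10):
    r=np.where((m&M)[v0])[0];print(v0,r.min() if len(r) else None,r.max() if len(r) else None,onz(w,r.min(),v0,60),onz(w,r.max(),v0,60))
```

```text
[327.  80. 376.]
y 60
(376, np.float64(379.6), (6, 89, 40)) (379, np.float64(381.8), (5, 87, 35)) (382, np.float64(385.1), (18, 136, 131)) (385, np.float64(388.5), (18, 134, 141)) (388, np.float64(391.9), (18, 134, 146)) (391, np.float64(395.3), (18, 135, 136)) (394, np.float64(397.6), (52, 129, 103)) (397, np.float64(401.0), (67, 151, 113)) (400, np.float64(404.5), (45, 4, 126)) (403, np.float64(408.0), (45, 4, 125)) (406, np.float64(411.5), (60, 2, 131)) (409, np.float64(413.8), (53, 7, 148)) 
y 78
(376, np.float64(379.6), (7, 90, 37)) (379, np.float64(381.8), (16, 104, 66)) (382, np.float64(385.2), (18, 135, 134)) (385, np.float64(388.5), (18, 134, 150)) (388, np.float64(391.9), (18, 133, 142)) (391, np.float64(395.3), (21, 51, 120)) (394, np.float64(397.6), (45, 4, 132)) (397, np.float64(401.0), (45, 4, 125)) (400, np.float64(404.5), (68, 8, 129)) (403, np.float64(408.0), (45, 3, 154)) (406, np.float64(411.5), (40, 5, 149)) (409, np.float64(413.8), (45, 3, 146)) 
y 82
(376, np.float64(379.6), (8, 116, 33)) (379, np.float64(381.8), (15, 127, 92)) (382, np.float64(385.2), (18, 133,
[... 786 characters left out ...]
4(411.5), (60, 4, 210)) (409, np.float64(413.8), (53, 7, 147)) 
side M [array([569.7, 180.3])]
side R [array([577.1,  72.8])]
side B []
scene M []
scene R [array([573.7,  68.9])]
scene B []
(array([291.1, 119.5]), array([242, 108, 103,  43, 488], dtype=int32)) [361.5  55.9]
(array([316.4, 178.8]), array([ 282,  144,   71,   77, 3569], dtype=int32)) [418.9  79.4]
[317.  149.8]
[317.  183.7]
[279.5 149.9]
[354.5 149.8]
153 295 378 [393.   58.8] [393.1 138.8]
163 289 345 [402.9  52.7] [402.9 107.3]
173 285 349 [413.   48.5] [413.  111.5]
183 283 352 [423.2  46.2] [423.3 114.8]
193 283 352 [433.7  45.8] [433.8 115.2]
203 286 389 [444.5  48.5] [444.6 153.2]
213 281 390 [455.4  43. ] [455.5 155. ]
```

Wood meets the bush directly at the contact line, with no green gap. The other bushes are unmoved and the gripper is clear, so I'm handing in.

```bash
python3 -c "
from rig import ctrl
print(ctrl.sign_off())"
```

```text
the job is handed in; nothing more can be done
None
```

I felt all three bores from left to right: the left bush is bored through, and the middle and right ones are blind. The left bush now rests against the bay's back stop with the pin standing in its bore, leaning slightly, down to the desk, and the job was handed in at about 21 s.

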